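# Feel out the tight spot on a linear slide and mark it

### The arm

A 6-joint arm with a two-finger parallel gripper is mounted at the origin on a cart in front of the work surface, level with it; the furniture and walls round the work are solid. World frame = base frame: x ahead of the robot, y to its left, z up, the work surface at z = 0. Lengths are in m, angles in rad, forces in N, time in s.
With the tool pointing down it reaches from about 0.35 to 0.775 m from the base axis. Payload 5.5 kg.
Tool frame: the origin (TCP) lies between the finger pads; the fingertips stand 8 mm ahead of it and the grasp point (between the pads) lies 11 mm behind it; y points along the fingers, z is the direction in which the jaws open and shut, and the axes are right-handed (so a half turn about y gives the same grasp; the last joint's range is limited). The gripper opens to 85 mm and grips with 20 to 120 N. Pads are 22 mm wide; open, the fingers measure 114 mm over their backs; the gripper's body (76 mm by 85 mm) begins 54 mm behind the grasp point. The pads swing forward as they close: fully open they stand 13 mm farther back than shut.
Start: joints at [1.014, 0.313, 0.046, 1.304, 0, 1.431], TCP at [0.233, 0.526, 0.239] pointing down, gripper open.
Joint ranges: [-2.76, 2.76], [-0.86, 1.69], [-1.03, 1.26], [-2.2, 2.34], [-1.47, 1.5], [-3.14, 3.14]. Speed limits (rad/s): [2.57, 2.57, 3.14, 3.14, 3.14, 3.14].

### API

Orientations are given as a 3x3 rotation matrix whose columns are the frame's x, y, z axes.
In Python, from rig import state, get_image, calibration, sign_off, silhouettes, pinpoint gives the robot as it stands. The module is installed in compiled form; this text tells all that it offers.
- The arm moves only by the tool servo_tool, never from a script. Its argument "moves" is a list of rows, each a list of 6 numbers: the shift along the world's x, y, z normalised to -1 to 1, where 1 is 3 cm, then the turn, a rotation vector about the world's x, y, z normalised to -1 to 1, where 1 is 0.15 rad. A call has exactly 10 rows; each row shifts and turns the commanded pose from where the row before left it; what a row does not reach is not made up. A row lasts 1/8 s, in which the tool goes at most 62.5 mm and 10.7 degrees, less where a joint would pass 70% of its speed; a pose out of reach is approached as far as the arm can. A call with a number of a shift or a turn outside -1 to 1 is refused whole. A call with a gripper value outside its range is refused whole. "gripper" is the opening, from -1 (shut) to 1 (fully open), so that 0 is half open, set as the call begins (left out, the last holds). The fingers move at their own pace and stop on an object; "grip_force" is the grip in N (left out, the last holds). Time passes only in rows, so rows that do not move let the fingers close, or fill a call up. It gives the time, the measured TCP pose, the force and the opening at its end, in the units of the state.
- state(): the state, without advancing time (a new reading comes with each control period).
- get_image(name): name is "scene" or "side" or "wrist"; returns the picture (400x640x3 uint8, red, green, blue); there is no depth.
- calibration(name): a dict with "mtx" (3x3 intrinsics, pixels), "origin" and "orientation" of the camera in the world. Camera axes: x right, y up, looking along -z (the intrinsics and any distortion apply to the point x, -y, -z); pixel columns grow to the right and rows downward; lengths in m; the calibration is good to about 2 mm. A picture is of the moment at which its call begins: read the wrist's pose just before it. calibration takes no time and is no camera call; for the wrist camera it gives the pose at the moment of the call.
- sign_off(): hands the job in, once; it reports no verdict.
Trained networks look in the newest picture that a camera, given by its name, has taken for a name from the list of things; names that differ only in an ending like _2 or _b are one class to them, and where a whole thing is asked for, a point or a joint stands for the part that bears it (a point fixed in the world has none). Each returns a list of dicts, best first, with "p" (0 to 1); they miss things now and then, are a little off and sometimes report something else, mostly with a low value. They report only what shows in the picture. A call takes as long as a camera call.
- silhouettes(label, camera): "region" (400x640 bool, what is visible of it) and "position" ([row, column] in pixels, amid what is visible of it).
- pinpoint(label, camera): "position" ([row, column] in pixels: a listed point, or the origin of a listed thing).
The state is a dict: "clock": time; "joints": joint angles; "dq": joint speeds; "joint_efforts": joint torques, N m; "ee_pos": TCP position; "orientation": TCP orientation; "force": force on the tool from outside, world axes, zero at the start; "wrist_torque": the same for the moment, N m; "finger_gap": opening from 0.0 (shut) to 1.0 (fully open).
Only numpy, scipy, OpenCV 4.12 (cv2) and the standard library are available. Lean on these libraries where they do the work, as an engineer would, in place of code of your own. Each camera call takes 0.05 s, during which the arm holds its last target.

### The job

Check this linear slide for a tight spot: take the carriage by its knob and stroke it to the left-hand stop, then all the way across to the right-hand stop, only gently meeting the sprung buffers. There is one short place somewhere between where it drags: leave the carriage standing on the middle of that place, then slide the pointer along its bar until it points at the carriage's centre line, and let go. Leave the small things lying round the slide where they are.

Things in the scene. Friction and masses are not known exactly. Their poses are not given: they have to be found in the camera images.
- slide_unit: Linear slide unit, fixed to the bench: aluminium base plate 135 x 310 x 12 mm (x = -95 to +40 mm) with a steel rail along its y axis, an end stop at each end and a pointer guide bar on its robot side. Origin under the rail's middle at bench height; y runs along the rail to the left-hand stop, x away from the robot, z up. Its place and yaw on the bench vary.
- carriage: Steel carriage, 50 (x) x 60 (y) mm, top 50 mm above the bench, a dark centre line on its robot-side face. Axes as the unit's; origin on the rail's centre line at bench height under its middle. Meets the buffers at y = +90 and -90 mm of the unit, starts near the right end, stays where left. Drag 1 to 3 N; on the tight spot (unseen, 18 mm long, centre between y = -20 and +60 mm) 5 to 10 N more.
- carriage_knob (a point): Grip point of the carriage's hand knob: an upright aluminium cylinder 22 mm across on the middle of the carriage, standing from 53 to 86 mm above the bench; this point is on its axis at 70 mm.
- stop_left: Left-hand end stop (+y end): grey block 44 x 20 x 36 mm, top 48 mm above the bench, with a rubber-tipped buffer pin standing 10 mm out towards the carriage. The pin is sprung, 2.5 N per mm; more than 15 N on it (6 mm of squeeze) is too rough. Origin at the block's underside, 12 mm above the bench, at x = 0, y = +140 mm of the unit.
- stop_right: Right-hand end stop (-y end), the same as the left one and facing it, with the same sprung pin; origin at y = -140 mm of the unit.
- pointer_tab (a point): Grip point, 68 mm up, in the middle of the pointer's upright aluminium tab, 18 (x) x 12 (y) mm, 41 to 81 mm above the bench. Its dark rider slides with 2 N drag on the bar along the unit's y, 75 mm robot-side of the rail (bar posts at y = +-141 mm, 39 mm high). Its steel finger points at the carriage: in line when this point's y in the carriage frame is 0. Starts near the left end, stays where left.
- spanner: Steel spanner 136 x 28 x 7 mm lying behind the slide; origin at its underside. Leave it alone.
- spring_clip: Sprung steel clip 35 x 10 x 11 mm lying behind the slide; leave it alone.
- steel_bush: Steel bush, 22 mm across, 14 mm high, behind the slide; leave it alone.
- brass_gauge: Brass ring, 32 mm across, 9 mm high, beyond the slide's right end; leave it alone.
- hex_key: Black hexagon key 81 x 29 x 5 mm beyond the slide's left end; leave it alone.
- felt_disc: Slotted felt disc, 39 mm across, 9 mm high, beyond the slide's right end; leave it alone.

How it is judged:
On the way, in this order (a step that is already met when the one before it is completed fails the run):
1. the carriage is stroked to the left until it touches the left-hand buffer (over 1 N) (contact force between carriage and stop_left above 1 N).
2. then to the right until it touches the right-hand buffer (over 1 N) (contact force between carriage and stop_right above 1 N).
At the end, for the whole second after the job is handed in: The carriage stands still on the tight spot, within about 8 mm of its middle (it is squeezed there with more than 7 N, which happens nowhere else between the stops), the pointer is within 6 mm of the carriage's centre line along the rail, and both are released (contact force between carriage and anything else above 7 N and y of carriage in the frame of slide_unit between -0.05 and 0.08 m and linear speed of carriage below 0.005 m/s and y of pointer_tab in the frame of carriage between -0.006 and 0.006 m); the robot touches nothing.
It fails at once if a buffer is rammed: more than 15 N between the carriage and an end stop (contact force between carriage and stop_left above 15 N or contact force between carriage and stop_right above 15 N).
It fails at once if one of the things lying round the slide is moved by more than 30 mm (distance of any of spanner, spring_clip, steel_bush, brass_gauge, hex_key, felt_disc from where it was at the start of the episode above 0.03 m).
It also fails if it takes over 58 s, if anything falls off the work surface, if the arm or the gripper's body presses on something with over 40 N, if the wrist force passes 120 N, or if a joint passes its speed limit or range.

## Working session

There is one attempt and no reset: what is moved stays moved. The work goes in short steps, Python scripts to look and compute and a tool call to move; the robot and the scene stay as the last step left them, time stands still between calls to the robot, and variables do not carry over. Pictures are saved under pics/ and viewed, and the job is handed in when it is done.

Besides the shell and the picture viewer there is one more tool, called after "Call:" as name([rows], argument=value, ...), one row to a line, values as JSON. servo_tool: Moves the arm, as the interface text tells. Its arguments: {"type":"object","properties":{"moves":{"type":"array"},"gripper":{"type":"number"},"grip_force":{"type":"number"}},"required":["moves"]}

```bash
mkdir -p pics
cat > h.py <<'E'
import numpy as np, cv2
from rig import *
def save(cam,name):
    im=get_image(cam); cv2.imwrite('pics/'+name+'.png',im[:,:,::-1]); return im
def ray(cam,rc,cal=None):
    c=cal or calibration(cam); K=np.array(c['mtx']); R=np.array(c['orientation']); o=np.array(c['origin'])
    d=np.linalg.solve(K,[rc[1],rc[0],1.]); d=R@np.array([d[0],-d[1],-d[2]]); return o,d
def atz(cam,rc,z,cal=None):
    o,d=ray(cam,rc,cal); return o+d*(z-o[2])/d[2]
def proj(cam,p):
    c=calibration(cam); K=np.array(c['mtx']); R=np.array(c['orientation']); o=np.array(c['origin'])
    q=R.T@(np.array(p)-o); q=K@np.array([q[0],-q[1],-q[2]]); return q[[1,0]]/q[2]
E
python3 - <<'E'
from h import *
s=state(); print(s['clock'],s['ee_pos'],s['orientation'],s['finger_gap'],s['force'])
for cam in ['scene','side']:
    save(cam,cam+'0'); print(cam,calibration(cam))
    for n,z in [('carriage_knob',.07),('pointer_tab',.068),('stop_left',.012),('stop_right',.012),('slide_unit',0),('carriage',0)]:
        for r in pinpoint(n,cam)[:2]: print(n,r['p'],r['position'],atz(cam,r['position'],z))
print(state()['clock'])
E
```

```text
0.0 [0.2325315  0.52531576 0.23837283] [[ 9.14371953e-01 -9.77462564e-04  4.04874026e-01]
 [-4.04875140e-01 -1.63740325e-03  9.14370516e-01]
 [-2.30820905e-04 -9.99998182e-01 -1.89294590e-03]] 1.0013524959271742 [-0.14431629  1.49536965  0.53296062]
scene {'mtx': array([[402.69943486,   0.        , 318.99428024],
       [  0.        , 402.69943486, 197.35751852],
       [  0.        ,   0.        ,   1.        ]]), 'origin': array([ 0.14903402, -0.89497291,  0.445347  ]), 'orientation': array([[ 0.8174609 ,  0.27118413, -0.50815042],
       [-0.57530653,  0.34164325, -0.74317043],
       [-0.02792986,  0.89985502,  0.435294  ]])}
carriage_knob 0.68 [213.0, 320.9] [ 0.54920161 -0.31471097  0.07      ]
carriage_knob 0.57 [207.7, 228.8] [ 0.41309766 -0.17835509  0.07      ]
pointer_tab 0.68 [198.4, 247.5] [ 0.46502859 -0.15851133  0.068     ]
stop_left 0.76 [203.9, 262.2] [ 0.52649006 -0.09939789  0.012     ]
stop_right 0.71 [249.7, 341.8] [ 0.55527616 -0.37372218  0.012     ]
slide_unit 0.76 [228.1, 299.4] [ 0.54568616 -0.23480651  0.        ]
carriage 0.81 [243.6, 318.4] [ 0.54246871 
[... 404 characters left out ...]
758]])}
carriage_knob 0.77 [211.9, 319.0] [ 0.54629097 -0.31038955  0.07      ]
carriage_knob 0.6 [210.3, 313.1] [ 0.53667641 -0.30549708  0.07      ]
pointer_tab 0.54 [162.4, 265.3] [ 0.45946282 -0.16099896  0.068     ]
stop_left 0.7 [162.4, 299.5] [ 0.53030238 -0.0934704   0.012     ]
stop_left 0.61 [209.7, 313.4] [ 0.5444646  -0.24162267  0.012     ]
stop_right 0.79 [262.9, 329.4] [ 0.55785175 -0.37529565  0.012     ]
stop_right 0.24 [239.8, 320.4] [ 0.5487918  -0.32052848  0.012     ]
slide_unit 0.63 [212.3, 312.5] [ 0.54348624 -0.23581265  0.        ]
carriage 0.93 [240.6, 318.7] [ 0.54708461 -0.31076485  0.        ]
carriage 0.71 [292.0, 341.5] [ 0.57130256 -0.42842475  0.        ]
0.7
```

View pics/scene0.png

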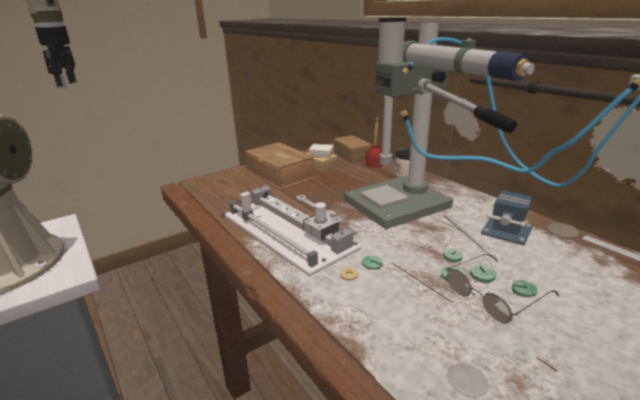

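View pics/side0.png

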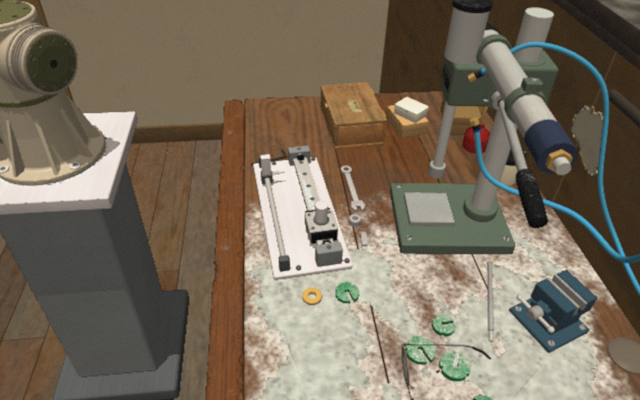

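Scene shows the slide from about (240,205) to (355,250) with the carriage knob near (320,212). The side view shows the knob at (321,214), the tab at (265,162), and a tall stand behind. Yaw is about +0.10 rad and the unit origin is about (0.543, -0.235).

Call:
servo_tool([
  [0.5,-1,0,0,0,0.173],
  [0.5,-1,0,0,0,0.173],
  [0.5,-1,0,0,0,0.173],
  [0.5,-1,0,0,0,0.173],
  [0.5,-1,0,0,0,0.173],
  [0.5,-1,0,0,0,0.173],
  [0.5,-1,0,0,0,0.173],
  [0.5,-1,0,0,0,0.173],
  [0.5,-1,0,0,0,0.173],
  [0.5,-1,0,0,0,0.173],
], gripper=0.3)

```text
clock: 1.95
ee_pos: [0.3832, 0.2248, 0.2395]
orientation: [[0.988, 0.001, 0.156], [-0.156, 0.0, 0.988], [0.001, -1.0, 0.0]]
force: [1.1, -0.1, -0.5]
finger_gap: 0.65
```

Call:
servo_tool([
  [0.5,-1,0,0,0,0.173],
  [0.5,-1,0,0,0,0.173],
  [0.5,-1,0,0,0,0.173],
  [0.5,-1,0,0,0,0.173],
  [0.5,-1,0,0,0,0.173],
  [0.5,-1,0,0,0,0.173],
  [0.5,-1,0,0,0,0.173],
  [0.5,-1,0,0,0,0.173],
  [0.5,-1,0,0,0,0.173],
  [0.5,-1,0,0,0,0.173],
])

```text
clock: 3.2
ee_pos: [0.5333, -0.0753, 0.2395]
orientation: [[0.995, 0.0, -0.103], [0.103, 0.0, 0.995], [0.0, -1.0, 0.0]]
force: [0.3, -0.8, -0.2]
finger_gap: 0.648
```

Call:
servo_tool([
  [0.1,-1,-0.3,0,0,0],
  [0.1,-1,-0.3,0,0,0],
  [0.1,-1,-0.3,0,0,0],
  [0.1,-1,-0.3,0,0,0],
  [0.1,-1,-0.3,0,0,0],
  [0,-1,-0.3,0,0,0],
  [0,-1,-0.3,0,0,0],
  [0,-0.9,-0.3,0,0,0],
  [0,0,0,0,0,0],
  [0,0,0,0,0,0],
])

```text
clock: 4.45
ee_pos: [0.5477, -0.3108, 0.1673]
orientation: [[0.995, -0.0, -0.102], [0.102, 0.001, 0.995], [-0.0, -1.0, 0.001]]
force: [1.0, 0.1, -0.1]
finger_gap: 0.65
```

Run:
```python
from h import *
s=state(); print(s['clock'],s['ee_pos'],s['orientation'],s['finger_gap'],s['force'])
cal=calibration('wrist'); save('wrist','w1')
for n,z in [('carriage_knob',.07),('pointer_tab',.068),('stop_right',.012),('carriage',0)]:
    for r in pinpoint(n,'wrist')[:2]: print(n,r['p'],r['position'],atz('wrist',r['position'],z,cal))
```

```text
4.45 [ 0.54772931 -0.31083405  0.16729657] [[ 9.94780415e-01 -2.63769563e-04 -1.02038505e-01]
 [ 1.02038678e-01  7.55312191e-04  9.94780145e-01]
 [-1.85321798e-04 -9.99999680e-01  7.78284472e-04]] 0.6497603995050756 [ 0.96499673  0.05548225 -0.08694257]
carriage_knob 0.91 [204.3, 316.4] [ 0.54916981 -0.31413225  0.07      ]
carriage_knob 0.18 [180.7, 566.3] [ 0.51366891 -0.14046994  0.07      ]
pointer_tab 0.94 [99.2, 562.7] [ 0.46008472 -0.15902957  0.068     ]
stop_right 0.74 [183.9, 249.9] [ 0.5557408  -0.37324722  0.012     ]
carriage 0.96 [178.3, 318.5] [ 0.54750481 -0.31320769  0.        ]
```

View pics/w1.png

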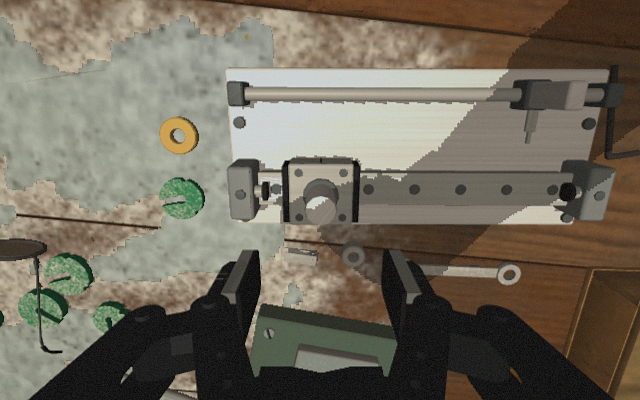

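The wrist view shows the knob at (320,205), centred under the fingers, with the rail horizontal, so the yaw matches. Next I descend and grip.

Call:
servo_tool([
  [0.05,-0.1,-0.7,0,0,0],
  [0,0,-0.7,0,0,0],
  [0,0,-0.7,0,0,0],
  [0,0,-0.7,0,0,0],
  [0,0,-0.4,0,0,0],
  [0,0,-0.2,0,0,0],
  [0,0,-0.1,0,0,0],
  [0,0,0,0,0,0],
  [0,0,0,0,0,0],
  [0,0,0,0,0,0],
])

```text
clock: 5.95
ee_pos: [0.5495, -0.3144, 0.0628]
orientation: [[0.995, 0.001, -0.102], [0.102, -0.0, 0.995], [0.001, -1.0, -0.0]]
force: [0.2, 0.0, 0.8]
finger_gap: 0.65
```

Call:
servo_tool([
  [0,0,0,0,0,0],
  [0,0,0,0,0,0],
  [0,0,0,0,0,0],
  [0,0,0,0,0,0],
  [0,0,0,0,0,0],
  [0,0,0,0,0,0],
  [0,0,0,0,0,0],
  [0,0,0,0,0,0],
  [0,0,0,0,0,0],
  [0,0,0,0,0,0],
], gripper=-1, grip_force=40)

```text
clock: 7.2
ee_pos: [0.5493, -0.3143, 0.0626]
orientation: [[0.995, 0.0, -0.102], [0.102, -0.0, 0.995], [0.0, -1.0, -0.0]]
force: [-1.0, 1.7, 5.3]
finger_gap: 0.244
```

Call:
servo_tool([
  [-0.016,0.16,0,0,0,0],
  [-0.016,0.16,0,0,0,0],
  [-0.016,0.16,0,0,0,0],
  [-0.016,0.16,0,0,0,0],
  [-0.016,0.16,0,0,0,0],
  [-0.016,0.16,0,0,0,0],
  [-0.016,0.16,0,0,0,0],
  [-0.016,0.16,0,0,0,0],
  [-0.016,0.16,0,0,0,0],
  [-0.016,0.16,0,0,0,0],
])

```text
clock: 8.45
ee_pos: [0.5446, -0.266, 0.0625]
orientation: [[0.995, 0.0, -0.102], [0.102, -0.0, 0.995], [0.0, -1.0, -0.0]]
force: [-2.2, -1.3, 5.7]
finger_gap: 0.243
```

Call:
servo_tool([
  [-0.004,0.037,0,0,0,0],
  [-0.004,0.037,0,0,0,0],
  [-0.004,0.037,0,0,0,0],
  [-0.004,0.037,0,0,0,0],
  [-0.004,0.037,0,0,0,0],
  [-0.004,0.037,0,0,0,0],
  [-0.004,0.037,0,0,0,0],
  [-0.004,0.037,0,0,0,0],
  [-0.004,0.037,0,0,0,0],
  [-0.004,0.037,0,0,0,0],
])

```text
clock: 9.7
ee_pos: [0.5435, -0.2549, 0.0625]
orientation: [[0.995, 0.0, -0.102], [0.102, -0.0, 0.995], [0.0, -1.0, -0.0]]
force: [-0.9, -1.4, 4.7]
finger_gap: 0.244
```

Baseline drag is about 1.4 N (y force negative). I continue in 11 mm samples.

Call:
servo_tool([
  [-0.004,0.037,0,0,0,0],
  [-0.004,0.037,0,0,0,0],
  [-0.004,0.037,0,0,0,0],
  [-0.004,0.037,0,0,0,0],
  [-0.004,0.037,0,0,0,0],
  [-0.004,0.037,0,0,0,0],
  [-0.004,0.037,0,0,0,0],
  [-0.004,0.037,0,0,0,0],
  [-0.004,0.037,0,0,0,0],
  [-0.004,0.037,0,0,0,0],
])

```text
clock: 10.95
ee_pos: [0.5424, -0.2438, 0.0626]
orientation: [[0.995, 0.001, -0.102], [0.102, -0.0, 0.995], [0.001, -1.0, -0.0]]
force: [-1.6, -1.4, 5.0]
finger_gap: 0.249
```

Call:
servo_tool([
  [-0.004,0.037,0,0,0,0],
  [-0.004,0.037,0,0,0,0],
  [-0.004,0.037,0,0,0,0],
  [-0.004,0.037,0,0,0,0],
  [-0.004,0.037,0,0,0,0],
  [-0.004,0.037,0,0,0,0],
  [-0.004,0.037,0,0,0,0],
  [-0.004,0.037,0,0,0,0],
  [-0.004,0.037,0,0,0,0],
  [-0.004,0.037,0,0,0,0],
])

```text
clock: 12.2
ee_pos: [0.5413, -0.2328, 0.0625]
orientation: [[0.995, 0.001, -0.102], [0.102, -0.0, 0.995], [0.001, -1.0, -0.0]]
force: [-0.5, -1.9, 4.5]
finger_gap: 0.242
```

Call:
servo_tool([
  [-0.004,0.037,0,0,0,0],
  [-0.004,0.037,0,0,0,0],
  [-0.004,0.037,0,0,0,0],
  [-0.004,0.037,0,0,0,0],
  [-0.004,0.037,0,0,0,0],
  [-0.004,0.037,0,0,0,0],
  [-0.004,0.037,0,0,0,0],
  [-0.004,0.037,0,0,0,0],
  [-0.004,0.037,0,0,0,0],
  [-0.004,0.037,0,0,0,0],
])

```text
clock: 13.45
ee_pos: [0.5402, -0.2218, 0.0626]
orientation: [[0.995, 0.001, -0.102], [0.102, -0.0, 0.995], [0.001, -1.0, -0.0]]
force: [-0.8, -1.5, 5.0]
finger_gap: 0.243
```

Call:
servo_tool([
  [-0.004,0.037,0,0,0,0],
  [-0.004,0.037,0,0,0,0],
  [-0.004,0.037,0,0,0,0],
  [-0.004,0.037,0,0,0,0],
  [-0.004,0.037,0,0,0,0],
  [-0.004,0.037,0,0,0,0],
  [-0.004,0.037,0,0,0,0],
  [-0.004,0.037,0,0,0,0],
  [-0.004,0.037,0,0,0,0],
  [-0.004,0.037,0,0,0,0],
])

```text
clock: 14.7
ee_pos: [0.5393, -0.2126, 0.0626]
orientation: [[0.995, 0.001, -0.101], [0.101, -0.003, 0.995], [0.001, -1.0, -0.003]]
force: [1.3, -8.4, 2.5]
finger_gap: 0.244
```

Call:
servo_tool([
  [-0.004,0.037,0,0,0,0],
  [-0.004,0.037,0,0,0,0],
  [-0.004,0.037,0,0,0,0],
  [-0.004,0.037,0,0,0,0],
  [-0.004,0.037,0,0,0,0],
  [-0.004,0.037,0,0,0,0],
  [-0.004,0.037,0,0,0,0],
  [-0.004,0.037,0,0,0,0],
  [-0.004,0.037,0,0,0,0],
  [-0.004,0.037,0,0,0,0],
])

```text
clock: 15.95
ee_pos: [0.5379, -0.1994, 0.0625]
orientation: [[0.995, 0.001, -0.102], [0.102, 0.0, 0.995], [0.001, -1.0, 0.0]]
force: [4.8, -1.0, 5.5]
finger_gap: 0.243
```

Call:
servo_tool([
  [-0.002,0.02,0,0,0,0],
  [-0.002,0.02,0,0,0,0],
  [-0.002,0.02,0,0,0,0],
  [-0.002,0.02,0,0,0,0],
  [-0.002,0.02,0,0,0,0],
  [-0.002,0.02,0,0,0,0],
  [-0.002,0.02,0,0,0,0],
  [-0.002,0.02,0,0,0,0],
  [-0.002,0.02,0,0,0,0],
  [-0.002,0.02,0,0,0,0],
])

```text
clock: 17.2
ee_pos: [0.5373, -0.1936, 0.0626]
orientation: [[0.995, 0.001, -0.102], [0.102, -0.0, 0.995], [0.001, -1.0, -0.0]]
force: [4.4, -0.8, 5.4]
finger_gap: 0.245
```

Call:
servo_tool([
  [-0.0145,0.14,0,0,0,0],
  [-0.0145,0.14,0,0,0,0],
  [-0.0145,0.14,0,0,0,0],
  [-0.0145,0.14,0,0,0,0],
  [-0.0145,0.14,0,0,0,0],
  [-0.0145,0.14,0,0,0,0],
  [-0.0145,0.14,0,0,0,0],
  [-0.0145,0.14,0,0,0,0],
  [-0.0145,0.14,0,0,0,0],
  [-0.0145,0.14,0,0,0,0],
])

```text
clock: 18.45
ee_pos: [0.5332, -0.1516, 0.0626]
orientation: [[0.995, 0.002, -0.102], [0.102, -0.0, 0.995], [0.002, -1.0, -0.0]]
force: [5.6, -0.5, 4.1]
finger_gap: 0.243
```

Call:
servo_tool([
  [-0.002,0.016,0,0,0,0],
  [-0.002,0.016,0,0,0,0],
  [-0.002,0.016,0,0,0,0],
  [-0.002,0.016,0,0,0,0],
  [-0.002,0.016,0,0,0,0],
  [-0.002,0.016,0,0,0,0],
  [-0.002,0.016,0,0,0,0],
  [-0.002,0.016,0,0,0,0],
  [-0.002,0.016,0,0,0,0],
  [-0.002,0.016,0,0,0,0],
])

```text
clock: 19.7
ee_pos: [0.5327, -0.1469, 0.0626]
orientation: [[0.995, 0.002, -0.102], [0.102, -0.0, 0.995], [0.002, -1.0, -0.0]]
force: [5.9, -1.1, 4.0]
finger_gap: 0.244
```

Call:
servo_tool([
  [-0.001,0.012,0,0,0,0],
  [-0.001,0.012,0,0,0,0],
  [-0.001,0.012,0,0,0,0],
  [-0.001,0.012,0,0,0,0],
  [-0.001,0.012,0,0,0,0],
  [-0.001,0.012,0,0,0,0],
  [-0.001,0.012,0,0,0,0],
  [-0.001,0.012,0,0,0,0],
  [-0.001,0.012,0,0,0,0],
  [-0.001,0.012,0,0,0,0],
])

```text
clock: 20.95
ee_pos: [0.5324, -0.1437, 0.0626]
orientation: [[0.995, 0.002, -0.102], [0.102, -0.001, 0.995], [0.002, -1.0, -0.001]]
force: [6.4, -3.1, 3.5]
finger_gap: 0.244
```

Call:
servo_tool([
  [-0.001,0.012,0,0,0,0],
  [-0.001,0.012,0,0,0,0],
  [-0.001,0.012,0,0,0,0],
  [-0.001,0.012,0,0,0,0],
  [-0.001,0.012,0,0,0,0],
  [0,0,0,0,0,0],
  [0,0,0,0,0,0],
  [0,0,0,0,0,0],
  [0,0,0,0,0,0],
  [0,0,0,0,0,0],
])

```text
clock: 22.2
ee_pos: [0.5323, -0.1427, 0.0626]
orientation: [[0.995, 0.002, -0.101], [0.101, -0.002, 0.995], [0.001, -1.0, -0.002]]
force: [4.8, -5.0, 2.7]
finger_gap: 0.244
```

Left buffer touched at about 4 N. Next I return to the right, sampling the edge of the spot on the way.

Call:
servo_tool([
  [0.025,-0.25,0,0,0,0],
  [0.025,-0.25,0,0,0,0],
  [0.025,-0.25,0,0,0,0],
  [0.025,-0.25,0,0,0,0],
  [0.025,-0.25,0,0,0,0],
  [0.025,-0.25,0,0,0,0],
  [0.025,-0.25,0,0,0,0],
  [0.014,-0.14,0,0,0,0],
  [0.007,-0.07,0,0,0,0],
  [0.005,-0.05,0,0,0,0],
])

```text
clock: 23.45
ee_pos: [0.538, -0.201, 0.0625]
orientation: [[0.995, 0.001, -0.103], [0.103, 0.002, 0.995], [0.002, -1.0, 0.001]]
force: [6.1, 2.9, 5.7]
finger_gap: 0.247
```

Call:
servo_tool([
  [0.004,-0.04,0,0,0,0],
  [0.004,-0.04,0,0,0,0],
  [0.004,-0.04,0,0,0,0],
  [0.004,-0.04,0,0,0,0],
  [0.004,-0.04,0,0,0,0],
  [0.004,-0.04,0,0,0,0],
  [0.004,-0.04,0,0,0,0],
  [0.004,-0.04,0,0,0,0],
  [0.004,-0.04,0,0,0,0],
  [0.004,-0.04,0,0,0,0],
])

```text
clock: 24.7
ee_pos: [0.5389, -0.2106, 0.0625]
orientation: [[0.995, 0.001, -0.104], [0.104, 0.005, 0.995], [0.002, -1.0, 0.005]]
force: [5.7, 9.0, 8.7]
finger_gap: 0.239
```

Call:
servo_tool([
  [0.003,-0.026,0,0,0,0],
  [0.003,-0.026,0,0,0,0],
  [0.003,-0.026,0,0,0,0],
  [0.003,-0.026,0,0,0,0],
  [0.003,-0.026,0,0,0,0],
  [0.003,-0.026,0,0,0,0],
  [0.003,-0.026,0,0,0,0],
  [0.003,-0.026,0,0,0,0],
  [0.003,-0.026,0,0,0,0],
  [0.003,-0.026,0,0,0,0],
])

```text
clock: 25.95
ee_pos: [0.5398, -0.2193, 0.0625]
orientation: [[0.995, 0.001, -0.104], [0.104, 0.004, 0.995], [0.001, -1.0, 0.004]]
force: [5.6, 3.5, 6.9]
finger_gap: 0.251
```

Call:
servo_tool([
  [0.038,-0.38,0,0,0,0],
  [0.038,-0.38,0,0,0,0],
  [0.038,-0.38,0,0,0,0],
  [0.038,-0.38,0,0,0,0],
  [0.038,-0.38,0,0,0,0],
  [0.038,-0.38,0,0,0,0],
  [0.038,-0.38,0,0,0,0],
  [0.028,-0.28,0,0,0,0],
  [0.015,-0.15,0,0,0,0],
  [0.004,-0.04,0,0,0,0],
])

```text
clock: 27.2
ee_pos: [0.5493, -0.3146, 0.0626]
orientation: [[0.995, 0.001, -0.103], [0.103, 0.002, 0.995], [0.001, -1.0, 0.002]]
force: [5.5, 2.0, 6.4]
finger_gap: 0.245
```

Call:
servo_tool([
  [0.002,-0.015,0,0,0,0],
  [0.002,-0.015,0,0,0,0],
  [0.002,-0.015,0,0,0,0],
  [0.002,-0.015,0,0,0,0],
  [0.002,-0.015,0,0,0,0],
  [0.002,-0.015,0,0,0,0],
  [0.002,-0.015,0,0,0,0],
  [0.002,-0.015,0,0,0,0],
  [0.002,-0.015,0,0,0,0],
  [0.002,-0.015,0,0,0,0],
])

```text
clock: 28.45
ee_pos: [0.5497, -0.3187, 0.0625]
orientation: [[0.995, 0.001, -0.103], [0.103, 0.002, 0.995], [0.001, -1.0, 0.002]]
force: [3.9, 2.4, 6.6]
finger_gap: 0.245
```

Call:
servo_tool([
  [0.002,-0.02,0,0,0,0],
  [0.002,-0.02,0,0,0,0],
  [0.002,-0.02,0,0,0,0],
  [0.002,-0.02,0,0,0,0],
  [0.002,-0.02,0,0,0,0],
  [0.002,-0.02,0,0,0,0],
  [0.002,-0.02,0,0,0,0],
  [0.002,-0.02,0,0,0,0],
  [0.002,-0.02,0,0,0,0],
  [0.002,-0.02,0,0,0,0],
])

```text
clock: 29.7
ee_pos: [0.5502, -0.3243, 0.0625]
orientation: [[0.995, 0.0, -0.103], [0.103, 0.003, 0.995], [0.001, -1.0, 0.003]]
force: [4.2, 4.0, 7.9]
finger_gap: 0.244
```

Call:
servo_tool([
  [0.001,-0.012,0,0,0,0],
  [0.001,-0.012,0,0,0,0],
  [0.001,-0.012,0,0,0,0],
  [0.001,-0.012,0,0,0,0],
  [0.001,-0.012,0,0,0,0],
  [0,0,0,0,0,0],
  [0,0,0,0,0,0],
  [0,0,0,0,0,0],
  [0,0,0,0,0,0],
  [0,0,0,0,0,0],
])

```text
clock: 30.95
ee_pos: [0.5504, -0.3252, 0.0625]
orientation: [[0.995, 0.0, -0.104], [0.104, 0.004, 0.995], [0.001, -1.0, 0.004]]
force: [4.4, 6.1, 9.2]
finger_gap: 0.242
```

Right buffer touched at about 4 N. Now to the spot's middle, at TCP y ≈ -0.210.

Call:
servo_tool([
  [-0.036,0.36,0,0,0,0],
  [-0.036,0.36,0,0,0,0],
  [-0.036,0.36,0,0,0,0],
  [-0.036,0.36,0,0,0,0],
  [-0.036,0.36,0,0,0,0],
  [-0.036,0.36,0,0,0,0],
  [-0.036,0.36,0,0,0,0],
  [-0.036,0.36,0,0,0,0],
  [-0.036,0.36,0,0,0,0],
  [-0.033,0.33,0,0,0,0],
])

```text
clock: 32.2
ee_pos: [0.54, -0.2203, 0.0625]
orientation: [[0.995, 0.001, -0.102], [0.102, -0.0, 0.995], [0.001, -1.0, -0.0]]
force: [4.8, -4.2, 5.5]
finger_gap: 0.245
```

Call:
servo_tool([
  [-0.005,0.05,0,0,0,0],
  [-0.005,0.05,0,0,0,0],
  [-0.005,0.05,0,0,0,0],
  [-0.005,0.05,0,0,0,0],
  [-0.005,0.05,0,0,0,0],
  [-0.005,0.05,0,0,0,0],
  [-0.005,0.05,0,0,0,0],
  [0,0,0,0,0,0],
  [0,0,0,0,0,0],
  [0,0,0,0,0,0],
])

```text
clock: 33.45
ee_pos: [0.5391, -0.2114, 0.0626]
orientation: [[0.995, 0.001, -0.101], [0.101, -0.002, 0.995], [0.001, -1.0, -0.002]]
force: [4.9, -4.7, 4.0]
finger_gap: 0.243
```

Call:
servo_tool([
  [0,0,0,0,0,0],
  [0,0,0,0,0,0],
  [0,0,0,0,0,0],
  [0,0,0,0,0,0],
  [0,0,0.3,0,0,0],
  [0,0,0.5,0,0,0],
  [0,0,0.5,0,0,0],
  [0,0,0.5,0,0,0],
  [0,0,0.5,0,0,0],
  [0,0,0.5,0,0,0],
], gripper=0.3)

```text
clock: 34.7
ee_pos: [0.5385, -0.2101, 0.1476]
orientation: [[0.995, 0.0, -0.102], [0.102, -0.0, 0.995], [0.0, -1.0, -0.0]]
force: [-0.0, 0.1, 0.8]
finger_gap: 0.649
```

Call:
servo_tool([
  [-0.3,0.2,0.1,0,0,0],
  [-0.3,0.2,0.1,0,0,0],
  [-0.3,0.2,0,0,0,0],
  [-0.3,0.2,0,0,0,0],
  [-0.3,0.2,0,0,0,0],
  [-0.3,0.2,0,0,0,0],
  [-0.3,0.2,0,0,0,0],
  [-0.3,0.2,0,0,0,0],
  [-0.3,0.1,0,0,0,0],
  [0,0,0,0,0,0],
])

```text
clock: 35.95
ee_pos: [0.4568, -0.1588, 0.1524]
orientation: [[0.995, -0.0, -0.102], [0.102, 0.0, 0.995], [-0.0, -1.0, 0.0]]
force: [0.8, 0.2, 1.3]
finger_gap: 0.65
```

Run:
```python
from h import *
s=state(); print(s['clock'],s['ee_pos'],s['finger_gap'],s['force'])
cal=calibration('wrist'); save('wrist','w2')
for n,z in [('carriage_knob',.07),('pointer_tab',.068),('carriage',0)]:
    for r in pinpoint(n,'wrist')[:2]: print(n,r['p'],r['position'],atz('wrist',r['position'],z,cal))
```

```text
35.95 [ 0.45678345 -0.15884106  0.15241674] 0.6501861746352723 [0.8194324  0.16939714 1.29762231]
carriage_knob 0.16 [266.8, 76.0] [ 0.51792631 -0.32929213  0.07      ]
pointer_tab 0.89 [211.9, 321.2] [ 0.4590456 -0.1586308  0.068    ]
carriage 0.71 [264.3, 257.5] [ 0.54197629 -0.21051713  0.        ]
```

View pics/w2.png

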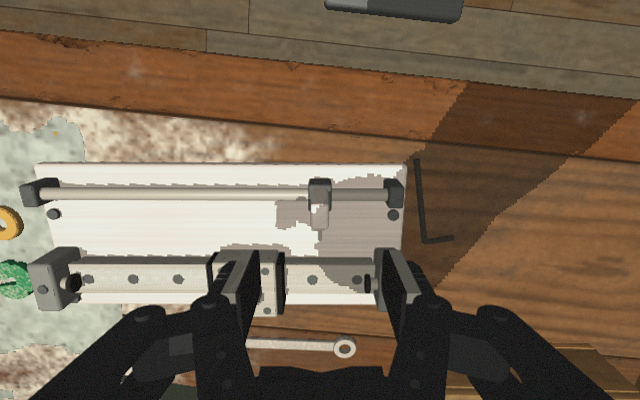

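The tab, at about (320,200), is centred under the jaws. The carriage still stands at y ≈ -0.21.

Call:
servo_tool([
  [0.06,0,-0.6,0,0,0],
  [0,0,-0.6,0,0,0],
  [0,0,-0.6,0,0,0],
  [0,0,-0.6,0,0,0],
  [0,0,-0.4,0,0,0],
  [0,0,-0.2,0,0,0],
  [0,0,-0.08,0,0,0],
  [0,0,0,0,0,0],
  [0,0,0,0,0,0],
  [0,0,0,0,0,0],
])

```text
clock: 37.4
ee_pos: [0.4595, -0.1592, 0.0603]
orientation: [[0.995, 0.001, -0.102], [0.102, -0.0, 0.995], [0.001, -1.0, -0.0]]
force: [0.2, -0.6, 1.0]
finger_gap: 0.653
```

Call:
servo_tool([
  [0,0,0,0,0,0],
  [0,0,0,0,0,0],
  [0,0,0,0,0,0],
  [0,0,0,0,0,0],
  [0,0,0,0,0,0],
  [0,0,0,0,0,0],
  [0,0,0,0,0,0],
  [0,0,0,0,0,0],
  [0,0,0,0,0,0],
  [0,0,0,0,0,0],
], gripper=-1, grip_force=25)

```text
clock: 38.65
ee_pos: [0.4593, -0.1591, 0.06]
orientation: [[0.995, 0.0, -0.102], [0.102, -0.0, 0.995], [0.0, -1.0, -0.0]]
force: [-1.6, 0.1, 3.8]
finger_gap: 0.14
```

Call:
servo_tool([
  [0.025,-0.25,0,0,0,0],
  [0.025,-0.25,0,0,0,0],
  [0.025,-0.25,0,0,0,0],
  [0.025,-0.25,0,0,0,0],
  [0.025,-0.25,0,0,0,0],
  [0.025,-0.25,0,0,0,0],
  [0.025,-0.25,0,0,0,0],
  [0.023,-0.24,0,0,0,0],
  [0,0,0,0,0,0],
  [0,0,0,0,0,0],
])

```text
clock: 39.9
ee_pos: [0.4653, -0.2197, 0.06]
orientation: [[0.995, 0.0, -0.101], [0.101, -0.001, 0.995], [-0.0, -1.0, -0.001]]
force: [-0.9, -1.7, 3.7]
finger_gap: 0.136
```

Run:
```python
from h import *
s=state(); print(s['clock'],s['ee_pos'],s['finger_gap'],s['force'])
cal=calibration('wrist'); save('wrist','w3')
for n,z in [('carriage_knob',.07),('pointer_tab',.068)]:
    for r in pinpoint(n,'wrist')[:2]: print(n,r['p'],r['position'],atz('wrist',r['position'],z,cal))
```

```text
39.9 [ 0.46526911 -0.21972928  0.06002131] 0.1357206203310832 [-0.91392945 -1.69904574  3.72534671]
pointer_tab 0.62 [282.7, 321.0] [ 0.4662093  -0.21980605  0.068     ]
pointer_tab 0.47 [325.4, 320.9] [ 0.48773513 -0.21764643  0.068     ]
```

View pics/w3.png

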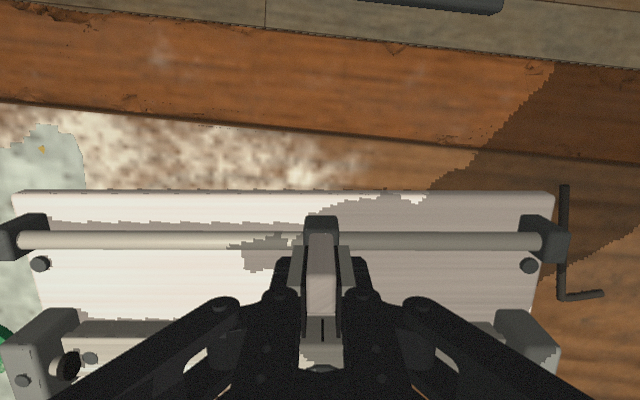

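The tab is at column 321 and the carriage's dark line at about column 322, so they line up to within about 1.5 mm. Releasing.

Call:
servo_tool([
  [0,0,0,0,0,0],
  [0,0,0,0,0,0],
  [0,0,0,0,0,0],
  [0,0,0,0,0,0],
  [0,0,0.3,0,0,0],
  [0,0,0.6,0,0,0],
  [0,0,0.6,0,0,0],
  [0,0,0.7,0,0,0],
  [0,0,0.7,0,0,0],
  [0,0,0.7,0,0,0],
], gripper=0.3)

```text
clock: 41.3
ee_pos: [0.4652, -0.2188, 0.1693]
orientation: [[0.995, 0.001, -0.102], [0.102, -0.0, 0.995], [0.001, -1.0, -0.0]]
force: [0.3, -0.7, -0.4]
finger_gap: 0.652
```

Call:
servo_tool([
  [0,0,0.8,0,0,0],
  [0,0,0.8,0,0,0],
  [0,0,0.8,0,0,0],
  [-0.2,0,0.6,0,0,0],
  [-0.2,0,0.3,0,0,0],
  [0,0,0,0,0,0],
  [0,0,0,0,0,0],
  [0,0,0,0,0,0],
  [0,0,0,0,0,0],
  [0,0,0,0,0,0],
])

```text
clock: 42.55
ee_pos: [0.4531, -0.2187, 0.2666]
orientation: [[0.995, -0.0, -0.102], [0.102, 0.0, 0.995], [-0.0, -1.0, 0.0]]
force: [0.6, 0.1, 0.2]
finger_gap: 0.651
```

Run:
```python
from h import *
s=state(); print(s['clock'],s['ee_pos'],s['finger_gap'],s['force'])
for cam in ['wrist','side']:
  cal=calibration(cam); save(cam,cam+'4')
  for n,z in [('carriage_knob',.07),('pointer_tab',.068),('carriage',0)]:
    for r in pinpoint(n,cam)[:1]: print(cam,n,r['p'],r['position'],atz(cam,r['position'],z,cal))
print(state()['clock'])
```

```text
42.55 [ 0.45313267 -0.21874298  0.2666119 ] 0.6513106309529454 [0.60478086 0.13386555 0.20758269]
wrist carriage_knob 0.57 [248.7, 316.8] [ 0.53790034 -0.21459437  0.07      ]
wrist pointer_tab 0.63 [186.7, 318.5] [ 0.46957321 -0.21966828  0.068     ]
wrist carriage 0.85 [226.6, 317.1] [ 0.54112656 -0.21467731  0.        ]
side carriage_knob 0.84 [179.9, 307.0] [ 0.53385792 -0.22293836  0.07      ]
side pointer_tab 0.6 [182.3, 269.0] [ 0.46438165 -0.22138316  0.068     ]
side carriage 0.65 [206.8, 310.3] [ 0.54082314 -0.21998126  0.        ]
42.95
```

View pics/wrist4.png

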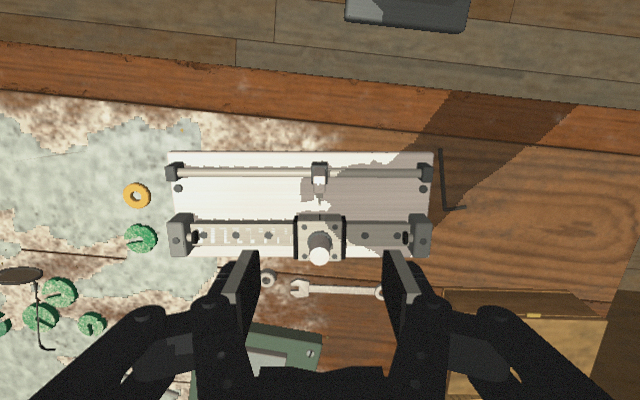

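The pointer tab (319,172) and the carriage line (320,218) are aligned. The carriage sits about 24 mm left of the mid-rail, which agrees with the force map (about +23 mm), and the small parts have not moved. Handing in.

```bash
python3 -c "
from rig import *
sign_off(); print(state()['clock'])"
```

```text
the job is handed in; nothing more can be done
the job is handed in; nothing more can be done
```

The job was handed in at about 43 s of the 58 s allowed. The carriage is standing on the tight spot, the pointer is lined up with it, and both are released.

- **Strokes:** I took the carriage by its knob to the left buffer, then across to the right buffer. By the wrist force, each buffer saw about 4 N, between the 1 N needed and the 15 N limit.
- **Tight spot:** Normal drag was about 1.5–2 N, rising to about 8.4 N on the spot in both directions. Its edges put the middle at world y ≈ -0.210 m, about 23 mm left of the rail's middle. The carriage was left at -0.211 m, within about 2 mm of that.
- **Pointer:** It was slid to within about 1.5 mm of the carriage's centre line. The last wrist picture shows the tab at column 319 and the carriage's centre at about column 320.
- **Small things:** By eye, those in the last wrist picture lie where they started. I did not measure them.
- **Disagreement:** In the last pictures the networks put the carriage at world y = -0.215 m (wrist) and about -0.22 m (side). The arm's own reading was -0.211 m. A rough measurement between the end stops in the last picture gave 24 mm left of the rail's middle, which fits the arm's reading, so I trusted that.

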